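# Vent and open the tall vacuum box

## Robot

A 6-joint arm with a two-finger parallel gripper is mounted at the origin on the work surface. World frame = base frame: x ahead of the robot, y to its left, z up, the work surface at z = 0. Lengths are in m, angles in rad, forces in N, time in s.
With the tool pointing down it reaches from about 0.3 to 0.825 m from the base axis. Payload 5.4 kg.
Tool frame: the origin (TCP) lies at the very end of the fingers, on their centre line; the grasp point (between the pads) lies 19 mm behind it; z points along the fingers, x is the direction in which the jaws open and shut, and the axes are right-handed (so a half turn about z gives the same grasp; the last joint's range is limited). The gripper opens to 92 mm and grips with 3 to 60 N. Pads are 20 mm wide; open, the fingers measure 128 mm over their backs; the gripper's body (75 mm by 189 mm) begins 69 mm behind the grasp point.
Start: joints at [-1.46, 0.158, 1.597, -0, 1.386, -0.21], TCP at [0.181, -0.546, 0.215] pointing down, gripper open.
Joint ranges: [-2.91, 2.91], [-0.94, 2.29], [0.18, 2.7], [-1.29, 4.43], [0.17, 2.64], [-3, 3]. Speed limits (rad/s): [2.57, 2.57, 3.14, 3.14, 3.14, 3.14].

## Interface

Orientations are given as a rotation vector (axis times angle).
In Python, from workcell import bot gives the robot as it stands. Calls block until the motion is done:
- bot.goto(position, orientation): joint-space move of the TCP to a pose.
- bot.line_to(position, rot=None, max_speed=0.15): straight line of the TCP; rot=None keeps the orientation; max_speed is the mean speed in m/s.
- bot.set_joints(angles): joint-space move.
- bot.set_gripper(opening, newtons=None): opening from 0.0 (shut) to 1.0 (fully open); newtons is the grip in N (None keeps the last); returns when the fingers have stopped.
- bot.hold(seconds).
- bot.inverse_kinematics(position, orientation): joint angles nearest the present ones, or None.
- bot.read_camera(name): name is "scene" or "side" or "wrist"; returns a dict with "pixels" (400x640x3 uint8, blue, green, red), "fx", "fy", "cx", "cy" (pixels), "R" (3x3) and "t" (3): a world point X has camera coordinates R X + t. Camera axes: x right, y down, z forward; pixel columns grow to the right and rows downward; lengths in m; the calibration is good to about 2 mm. A picture is of the moment at which its call begins. There is no depth.
A pose or a line that the arm cannot do raises bot.MotionError and nothing moves.
- bot.job_done(): hands the job in, once; it reports no verdict.
Readings, each from a call of its own:
- bot.current_clock(): time.
- bot.current_joints(): joint angles.
- bot.current_joint_vel(): joint speeds.
- bot.current_effort(): joint torques, N m.
- bot.current_ee_pos(): TCP position.
- bot.current_tool_rot(): TCP orientation.
- bot.current_contact_force(): force on the tool from outside, world axes, zero at the start.
- bot.current_ft_torque(): the same for the moment, N m.
- bot.current_opening(): opening from 0.0 (shut) to 1.0 (fully open).
Only numpy, scipy, OpenCV 4.12 (cv2) and the standard library are available. Lean on these libraries where they do the work, as an engineer would, in place of code of your own. Each camera call takes 0.05 s, during which the arm holds its last target.

## Task

Open the tall vacuum box of nail tips: first turn the tap on its lid a quarter turn counter-clockwise (seen from above), from lying along the lid to lying across it, to let the air in; then lift the lid straight off by the tap and set it down gently, right way up, in the middle of the grey square mat. Leave the low vacuum box and its tap as they are.

Things in the scene. Friction and masses are not known exactly. Their poses are not given: they have to be found in the camera images.
- tap (a joint): Vent tap at the centre of the tall box's lid, vertical axis. 0 = closed, bar along the lid's long side; grows counter-clockwise seen from above; 1.57 = open, bar across the lid, at a stop. Starts at 0 to 0.3; friction 0.05 N m, stays where left. Vacuum holds the lid down hard until past about 1.2; then it is free. Clear box 104 x 78 mm, rim 90 mm above the table, fixed.
- tap_grip (a point): Grasp point: centre of the grey tap bar (46 long, 12 thick, 34 mm high) on the TALL box, on the tap axis, 28 mm above the lid's top (126 above the table at start), 50 above the plug rim's foot. x along the bar (ends alike), z up; moves with the lid. Bar is 10 mm clear of the lid. White lid 112 x 86 x 8 mm; black plug rim below, 14 mm deep, sits in the box (1.5 mm play); 0.2 kg.
- mat_top (a point): Centre of the top face of the grey square mat, 180 x 180 mm, 4 mm thick, fixed on the table.
- low_tap_end (a point): One end of the tap bar of the LOW box, 20 mm along the bar from the tap's axis, 81 mm above the table (bar top 97 mm). Looks like the tall box, but its lid's top is only 53 mm above the table; lid 112 x 86 mm. Fixed; not to be opened. x along the bar, pointing away from the tap's axis.
Things that resemble listed ones, but are neither listed nor needed, are in the scene too. Leave any brown, orange or yellow look-alike of the part that bears tap alone.

How it is judged:
On the way, in this order (a step that is already met when the one before it is completed fails the run):
1. the tap is turned open (past 1.25 rad) with the lid still seated on the box (value of joint tap above 1.25 rad and distance of tap_grip from where it was at the start of the episode below 0.008 m), for 0.1 s.
2. the lid is lifted clear of the box (more than 30 mm from its seat) (distance of tap_grip from where it was at the start of the episode above 0.03 m), for 0.1 s.
3. the lid is lowered over the mat to within 15 mm of resting, still in the fingers (horizontal distance between tap_grip and mat_top below 0.05 m and height (world z) of tap_grip below 0.069 m and contact force between the fingers and anything else above 0.5 N), for 0.05 s.
At the end, for the whole second after the job is handed in: The lid of the tall box lies flat and right way up on the mat (within 7 degrees, resting at its full height), its tap axis within 50 mm of the mat's centre (horizontal distance between tap_grip and mat_top below 0.05 m and height (world z) of tap_grip between 0.048 and 0.06 m and angle between tap_grip's own z axis and vertical below 0.12 rad); the robot touches nothing.
It fails at once if the low box's tap is turned or its box disturbed (tap end moved more than 10 mm) (distance of low_tap_end from where it was at the start of the episode above 0.01 m).
It also fails if it takes over 51 s, if anything falls off the work surface, if the arm or the gripper's body presses on something with over 40 N, if the wrist force passes 120 N, or if a joint passes its speed limit or range.

## Working session

There is one attempt and no reset: what is moved stays moved. The work goes in short steps, each a Python script; the robot and the scene stay as the last script left them, time stands still between calls to the robot, and variables do not carry over. Pictures are saved under pics/ and viewed, and the job is handed in when it is done.

```bash
mkdir -p pics; ls
python3 - <<'E'
from workcell import bot
import cv2
for n in ("scene","side","wrist"):
    c=bot.read_camera(n); cv2.imwrite(f"pics/{n}0.png",c["pixels"]); print(n,c["fx"],c["cx"],c["cy"],c["R"],c["t"])
print(bot.current_clock(),bot.current_tool_rot())
E
```

```text
pics
scene 485.42504266860817 321.2972413141244 199.05170669255335 [[ 0.71216239  0.7020065  -0.0034048 ]
 [ 0.61734263 -0.62856811 -0.4730647 ]
 [-0.33423465  0.33479696 -0.88102111]] [-0.34681766 -0.20892533  1.38102182]
side 391.16545506962905 321.9964418818502 204.2546228314309 [[-0.99536595 -0.09496162  0.01512968]
 [-0.07214667  0.63348401 -0.77038488]
 [ 0.06357259 -0.76790644 -0.63739958]] [0.44881168 0.06663342 1.02850804]
wrist 348.3589732960186 328.7267460861484 198.1037943119822 [[ 0.3152651  -0.94900105 -0.00222026]
 [-0.9183959  -0.30568557  0.2512077 ]
 [-0.23907507 -0.07715795 -0.96793066]] [-0.57485845 -0.02761148  0.3898176 ]
0.15 [-2.54687200e+00  1.83754698e+00  1.52563345e-03]
```

View pics/scene0.png

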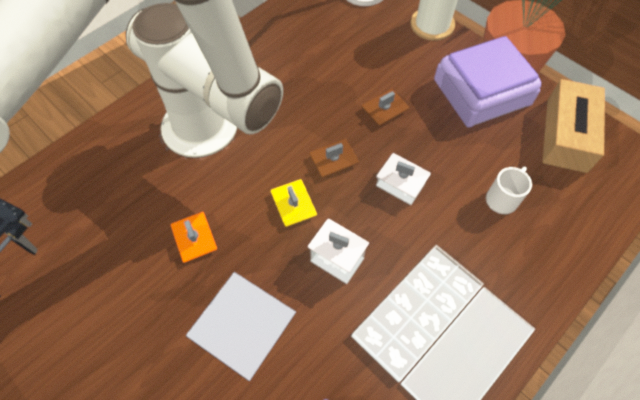

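View pics/side0.png

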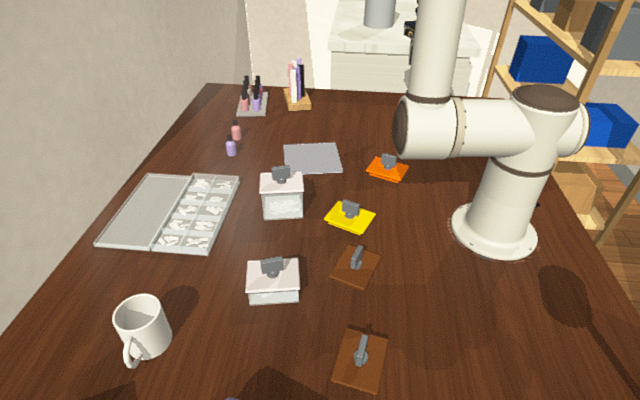

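View pics/wrist0.png

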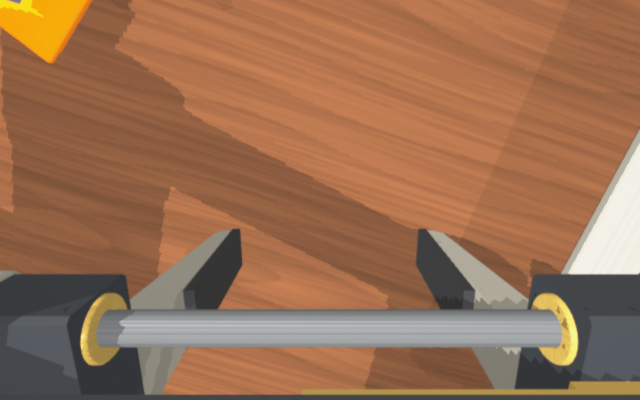

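The scene picture shows the tall box at about (338,248), the low one at (404,178), the mat at (241,325) and coloured look-alikes nearby. In the side picture the tall box is at (282,190), the low one at (273,280) and the mat at (312,158).

```bash
cat > h.py <<'E'
import numpy as np, cv2
from workcell import bot
def ray(c,u,v):
    C=-c["R"].T@c["t"]; d=c["R"].T@np.array([(u-c["cx"])/c["fx"],(v-c["cy"])/c["fy"],1]); return C,d
def onz(c,u,v,z):
    C,d=ray(c,u,v); return C+d*(z-C[2])/d[2]
def proj(c,X):
    p=c["R"]@np.asarray(X)+c["t"]; return np.array([c["fx"]*p[0]/p[2]+c["cx"],c["fy"]*p[1]/p[2]+c["cy"]])
E
python3 - <<'E'
from h import *
s=bot.read_camera("scene"); d=bot.read_camera("side")
a=cv2.resize(s["pixels"][205:295,290:385],None,fx=4,fy=4,interpolation=cv2.INTER_CUBIC)
b=cv2.resize(d["pixels"][150:240,240:335],None,fx=4,fy=4,interpolation=cv2.INTER_CUBIC)
cv2.imwrite("pics/crop1.png",np.hstack([a,b]))
for n,c,uv in (("scene",s,(241,325)),("side",d,(312,158))):
    im=c["pixels"]; p=im[uv[1],uv[0]].astype(int); print(n,p)
    m=(np.abs(im.astype(int)-p).max(2)<22).astype(np.uint8)
    l=cv2.connectedComponents(m)[1]; k=(l==l[uv[1],uv[0]]).astype(np.uint8)
    ct=max(cv2.findContours(k,0,2)[0],key=cv2.contourArea)
    P=np.array([onz(c,*q[0],0.004)[:2] for q in ct],np.float32)
    print(cv2.contourArea(ct),cv2.minAreaRect(P))
E
```

```text
scene [225 221 221]
5796.5 ((0.5107523202896118, -0.28560352325439453), (0.17589826881885529, 0.17627589404582977), 11.847600936889648)
side [174 174 179]
1470.5 ((0.5096714496612549, -0.2727143466472626), (0.17663301527500153, 0.19979089498519897), 13.052085876464844)
```

View pics/crop1.png

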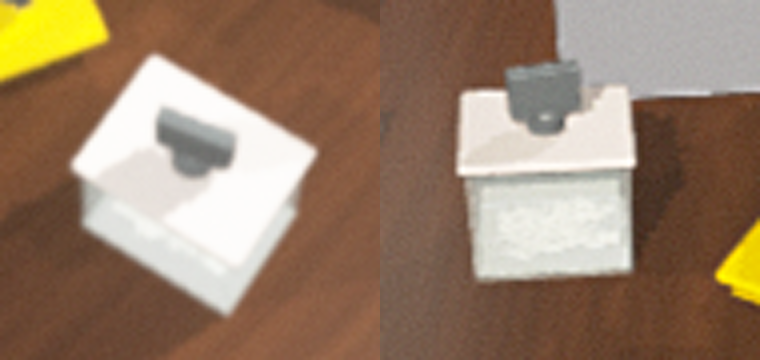

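The crop gives the lid's corners in the scene view at about (72,165), (152,55), (316,152) and (235,262) crop px. The tap bar lies nearly along the lid's long side. The mat centre from the scene view is about (0.511,-0.286).

Run:
```python
from h import *
s=bot.read_camera("scene"); d=bot.read_camera("side")
f=lambda x,y:(290+(x+.5)/4-.5,205+(y+.5)/4-.5)
g=lambda x,y:(240+(x-380+.5)/4-.5,150+(y+.5)/4-.5)
Q=np.array([onz(s,*f(*q),0.098)[:2] for q in [(72,165),(152,55),(316,152),(235,262)]])
print(Q,Q.mean(0),[np.linalg.norm(Q[i]-Q[(i+1)%4]) for i in range(4)])
e=Q[2]-Q[1]; print("long dir deg",np.degrees(np.arctan2(e[1],e[0])))
Q=np.array([onz(d,*g(*q),0.098)[:2] for q in [(461,93),(630,88),(635,165),(458,170)]])
print(Q.mean(0),[np.linalg.norm(Q[i]-Q[(i+1)%4]) for i in range(4)]); e=Q[1]-Q[0]; print(np.degrees(np.arctan2(e[1],e[0])))
for n,c,roi in (("scene",s,(325,225,355,252)),("side",d,(268,162,300,185))):
    x0,y0,x1,y1=roi
    hsv=c["pixels"][y0:y1,x0:x1].astype(int); m=((hsv.max(2)<150)&(hsv.max(2)-hsv.min(2)<25)).astype(np.uint8)
    ct=max(cv2.findContours(m,0,2)[0],key=cv2.contourArea); 
    M=cv2.moments(m,True); uv=(M["m10"]/M["m00"]+x0,M["m01"]/M["m00"]+y0); print(n,uv,m.sum(),onz(c,*uv,0.126))
# bar top edges
for c,h,pts in ((s,f,[(160,106),(236,134)]),(d,g,[(506,68),(580,62)])):
    a,b=[onz(c,*h(*p),0.143) for p in pts]; print("bar",a,b,np.linalg.norm(a-b),np.degrees(np.arctan2(*(b-a)[1::-1])))
```

```text
[[ 0.51349956 -0.07052647]
 [ 0.49752449  0.01081106]
 [ 0.60666439  0.03221961]
 [ 0.6187827  -0.04805835]] [ 0.55911778 -0.01888854] [np.float64(0.08289147032365844), np.float64(0.11121979994899853), np.float64(0.08118746697319462), np.float64(0.10765387829554658)]
long dir deg 11.098059710679845
[ 0.55999025 -0.01499575] [np.float64(0.1124542421310254), np.float64(0.08460498744329657), np.float64(0.11051852323535091), np.float64(0.08380196616366337)]
-170.34526931783643
scene (338.0148148148148, 242.30370370370372) 135 [ 0.56425748 -0.02513231  0.126     ]
side (280.70916334661354, 173.17529880478088) 251 [ 0.55941091 -0.01287055  0.126     ]
bar [ 0.53741334 -0.02437537  0.143     ] [ 0.57863752 -0.00733789  0.143     ] 0.04460615048901734 22.454748176282777
bar [ 0.58323482 -0.0145272   0.143     ] [ 0.53809674 -0.02665106  0.143     ] 0.04673793439097675 -164.96548691547406
```

```bash
cat >> h.py <<'E'
from scipy.spatial.transform import Rotation as R_
def down(yaw): # tool z down, tool x at yaw
    x=np.array([np.cos(yaw),np.sin(yaw),0]); z=np.array([0,0,-1.]); return R_.from_matrix(np.column_stack([x,np.cross(z,x),z])).as_rotvec()
E
python3 - <<'E'
from h import *
for y in (-73,107):
    for dd in (0,45,85,95):
        q=bot.inverse_kinematics([0.5595,-0.017,0.107],down(np.radians(y+dd))); print(y,dd,None if q is None else np.round(q,2))
E
```

```text
-73 0 [-0.25  0.23  1.74 -0.    1.17  1.03]
-73 45 [-0.25  0.23  1.74 -0.    1.17  0.24]
-73 85 [-0.25  0.23  1.74 -0.    1.17 -0.46]
-73 95 [-0.25  0.23  1.74 -0.    1.17 -0.63]
107 0 [-0.25  0.23  1.74  0.    1.17 -2.11]
107 45 [-0.25  0.23  1.74 -0.    1.17 -2.9 ]
107 85 [-0.25  0.23  1.74 -0.    1.17  2.69]
107 95 [-0.25  0.23  1.74 -0.    1.17  2.51]
```

Run:
```python
from h import *
bot.goto([0.5595,-0.017,0.27],down(np.radians(-73)))
c=bot.read_camera("wrist"); print(-c["R"].T@c["t"], bot.current_clock())
print(proj(c,[.5595,-.017,.098]),proj(c,[.5595,-.017,.143]))
cv2.imwrite("pics/w1.png",c["pixels"])
```

```text
[0.62784438 0.00199335 0.43905915] 2.725
[327.14471643 180.81823454] [326.89575198 191.31534858]
```

View pics/w1.png

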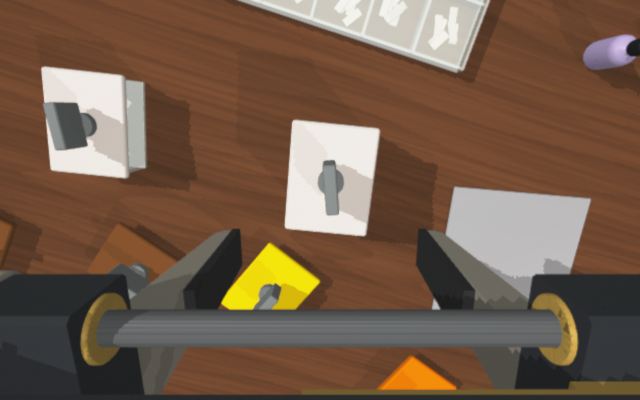

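The wrist view has the tall lid with corners near (292,120), (380,128), (366,236), (285,228) and its bar running (329,160) to (332,214). The low box is at upper left (88,122). I'll measure it with masks.

```bash
cat > meas.py <<'E'
from h import *
def lid(c,roi,z,zt):
    x0,y0,x1,y1=roi; im=c["pixels"][y0:y1,x0:x1].astype(int); mx=im.max(2); sp=mx-im.min(2)
    m=((mx>150)&(sp<40)).astype(np.uint8); ct=max(cv2.findContours(m,0,2)[0],key=cv2.contourArea)
    P=np.array([onz(c,q[0][0]+x0,q[0][1]+y0,z)[:2] for q in ct],np.float32); r=cv2.minAreaRect(P); print("lid",r)
    fill=np.zeros_like(m); cv2.drawContours(fill,[ct],-1,1,-1); fill=cv2.erode(fill,np.ones((7,7)))
    g=((mx<140)&(sp<30)&(fill>0)).astype(np.uint8); ct=max(cv2.findContours(g,0,2)[0],key=cv2.contourArea)
    P=np.array([onz(c,q[0][0]+x0,q[0][1]+y0,zt)[:2] for q in ct],np.float32); print("bar",cv2.minAreaRect(P),len(ct)); return r
E
python3 - <<'E'
from meas import *
c=bot.read_camera("wrist")
lid(c,(270,105,395,245),.098,.143)
cv2.imwrite("pics/w1c.png",cv2.resize(c["pixels"][105:245,270:395],None,fx=4,fy=4,interpolation=cv2.INTER_CUBIC))
E
```

```text
lid ((0.561191201210022, -0.0194997638463974), (0.11162079125642776, 0.08510789275169373), 11.135519027709961)
bar ((0.5667931437492371, -0.023880813270807266), (0.0477713905274868, 0.013120035640895367), 32.83765411376953) 39
```

View pics/w1c.png

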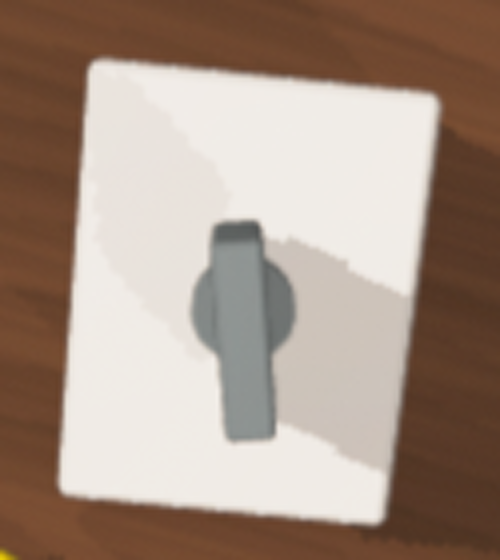

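The crop shows the bar's top face with corners near (214,242), (262,240), (275,436) and (228,440). The stem disc is at (243,306).

Run:
```python
from h import *
c=bot.read_camera("wrist")
f=lambda x,y:(270+(x+.5)/4-.5,105+(y+.5)/4-.5)
Q=np.array([onz(c,*f(*q),0.143)[:2] for q in [(214,242),(262,240),(275,436),(228,440)]])
print(Q.mean(0)); a=(Q[0]+Q[1])/2;b=(Q[2]+Q[3])/2; e=a-b; print(np.linalg.norm(e),np.degrees(np.arctan2(e[1],e[0])))
```

```text
[ 0.56168305 -0.01987361]
0.044240533174665905 20.82996247067889
```

Run:
```python
from h import *
p=[0.5613,-0.0195]
r=down(np.radians(20.5-90))
bot.goto(p+[0.20],r); bot.line_to(p+[0.108],max_speed=0.08)
print(bot.current_contact_force())
bot.set_gripper(0.0,25); print(bot.current_opening()*92,bot.current_contact_force(),bot.current_ft_torque(),bot.current_clock())
for a in (40,60,80,90,97):
    bot.goto(p+[0.108],down(np.radians(a-90))); print(a,bot.current_contact_force().round(1),bot.current_ft_torque().round(2),bot.current_opening()*92)
print(bot.current_clock())
for n in("side","wrist","scene"):
    c=bot.read_camera(n); cv2.imwrite(f"pics/{n}2.png",c["pixels"])
```

```text
[ 0.0181208  -0.56975696  0.30978526]
12.303726534234531 [-0.44698887  0.36275027 -0.93807542] [ 0.06095622  0.026525   -0.02230076] 5.6917
40 [0.5 0.5 0.9] [0.15 0.07 0.06] 12.146666746238747
60 [-1.1  0.8  1. ] [0.11 0.11 0.08] 11.808522854833571
80 [-3.7  2.7  3. ] [0.23 0.54 0.07] 11.569447921995009
90 [-4.8  1.7  3.2] [0.34 0.82 0.07] 11.877201727928822
97 [-4.8  2.6  5.2] [0.35 0.72 0.03] 12.069015192029788
7.5
```

View pics/side2.png

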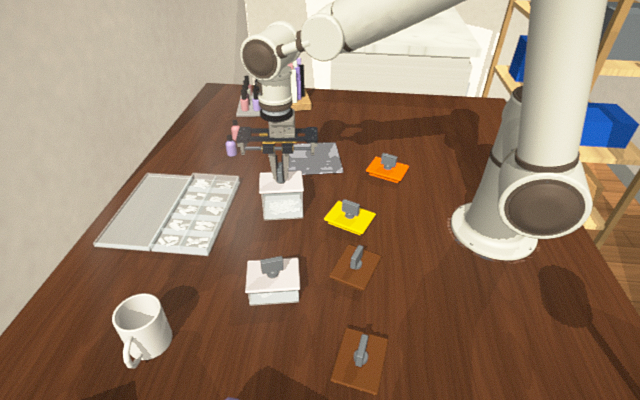

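View pics/wrist2.png

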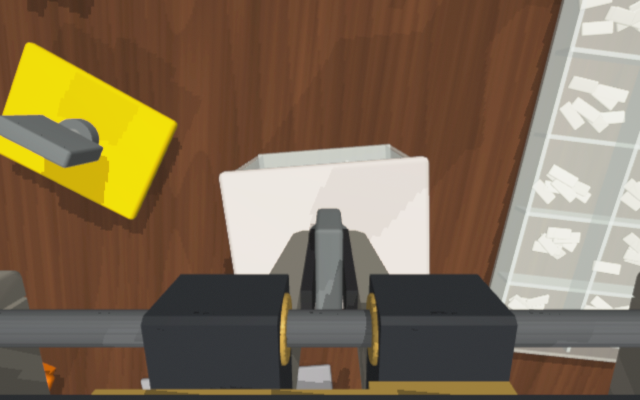

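The wrist view shows the bar gripped at (328,255), across the lid. The lid's edge runs (220,175) to (428,158), about 5° from perpendicular, so the tap is at about 1.5 rad. In the side view the lid is still seated at (282,182). Next is the lift.

Run:
```python
from h import *
p=[0.5613,-0.0195]
bot.set_gripper(0.0,40); bot.hold(0.2)
for z in (.111,.115,.125,.14,.16,.2,.24):
    bot.line_to(p+[z],max_speed=0.05 if z<.15 else .1); print(z,bot.current_contact_force().round(1),bot.current_ft_torque().round(2),round(bot.current_opening()*92,1))
print(bot.current_clock())
for n in("side","wrist"):
    c=bot.read_camera(n); cv2.imwrite(f"pics/{n}3.png",c["pixels"])
```

```text
0.111 [-1.6  2.9 -0.9] [ 0.49  0.2  -0.05] 11.7
0.115 [-2.3  3.7 -1. ] [ 0.58  0.19 -0.01] 11.6
0.125 [-0.9 -1.3 -2.6] [-0.01 -0.06 -0.01] 11.7
0.14 [-0.4 -1.3 -2.5] [-0.02 -0.06 -0.02] 12.1
0.16 [ 0.2  0.5 -2.9] [-0.04 -0.15  0.01] 11.8
0.2 [-0.1  0.5 -2.3] [-0.03 -0.09  0.03] 11.5
0.24 [-0.5  0.6 -3.3] [-0.   -0.06  0.05] 11.9
10.8167
```

View pics/side3.png

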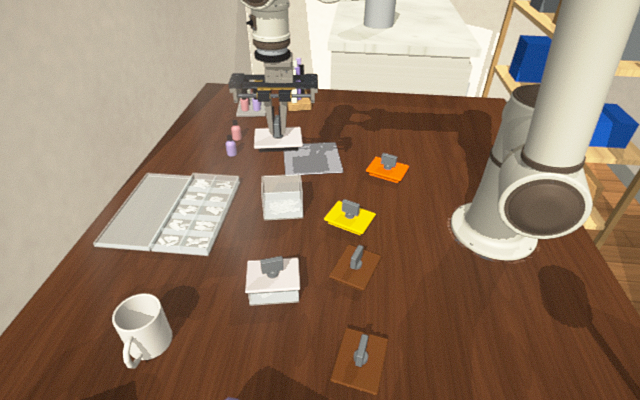

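View pics/wrist3.png

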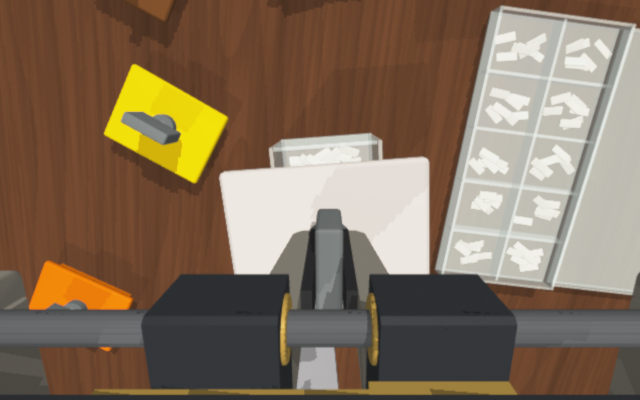

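The lid is off and level at (278,138) in the side view, and the open box stayed at (282,198). Next I carry it to the mat.

Run:
```python
from h import *
m=[0.511,-0.286]
bot.line_to(m+[0.2],max_speed=0.12); bot.line_to(m+[0.06],max_speed=0.1)
z0=bot.current_contact_force()[2]; print(z0)
z=.05
while z>.033:
    bot.line_to(m+[z],max_speed=0.02); f=bot.current_contact_force(); print(round(z,4),f.round(1))
    if f[2]>z0+4: break
    z-=.002 if z>.04 else .001
bot.hold(0.2); print(bot.current_contact_force().round(1),bot.current_ee_pos(),bot.current_clock())
for n in("side","scene"):
    c=bot.read_camera(n); cv2.imwrite(f"pics/{n}4.png",c["pixels"])
```

```text
-2.9553333578024796
0.05 [ 0.1 -0.9 -3.3]
0.048 [-0.4  0.2 -1.9]
0.046 [-0.6 -0.1 -2.2]
0.044 [-0.2 -0.4 -2.3]
0.042 [ 0.4  0.2 -2.5]
0.04 [-0.4  0.1 -2.3]
0.039 [-0.4  0.  -2.9]
0.038 [-0.1  0.1 -2.8]
0.037 [ 0.  -0.4 -3. ]
0.036 [ 0.4 -0.2 -1.5]
0.035 [-2.1  2.1  5.1]
[-2.7  3.1  5.2] [ 0.51108732 -0.28610791  0.03598   ] 18.25
```

View pics/side4.png

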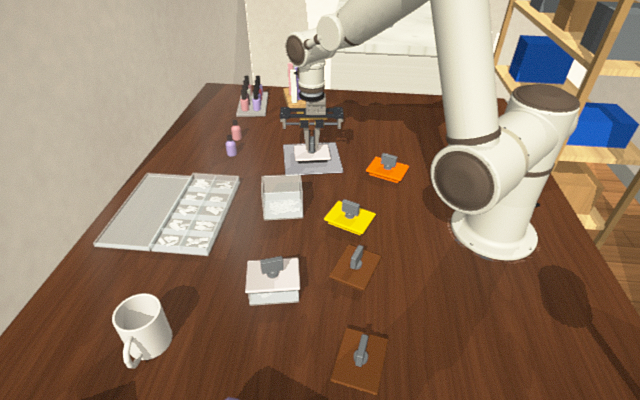

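The side view shows the lid resting on the mat at (312,153), with contact at the expected height. I'll release it, retreat and check.

Run:
```python
from meas import *
m=[0.511,-0.286]
bot.set_gripper(0.6); bot.hold(0.2); bot.line_to(m+[0.26],max_speed=0.12); bot.hold(.3)
print(bot.current_contact_force().round(1),bot.current_opening(),bot.current_clock())
c=bot.read_camera("wrist"); cv2.imwrite("pics/w5.png",c["pixels"]); print(proj(c,m+[.03]))
c=bot.read_camera("side"); cv2.imwrite("pics/side5.png",cv2.resize(c["pixels"][120:320,220:420],None,fx=3,fy=3))
```

```text
[-0.3 -0.4 -0.9] 0.6030599007553525 21.65
[328.30242387 170.07717362]
```

View pics/w5.png

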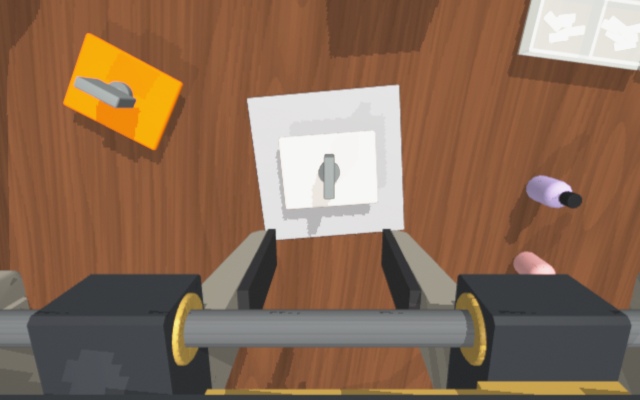

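View pics/side5.png

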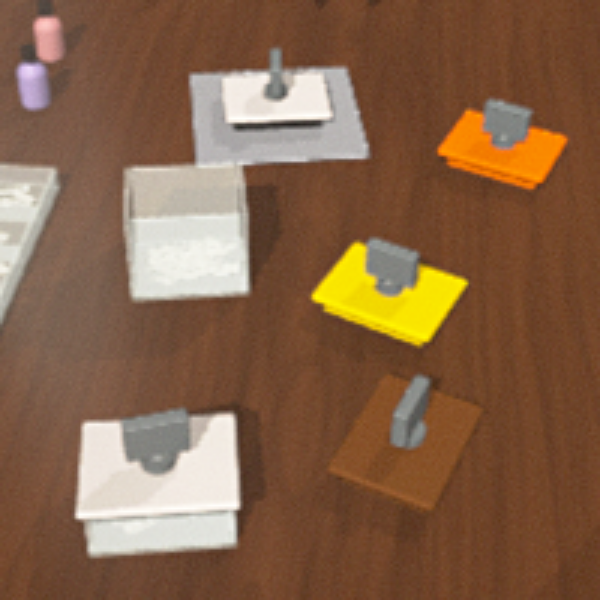

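The lid lies flat and centred on the mat: tap at (329,172) in the wrist view, against (328,170) predicted for the mat's centre. The low box is untouched, so I'm handing in.

```bash
python3 -c "
from workcell import bot
print(bot.job_done(),bot.current_clock())"
```

```text
the job is handed in; nothing more can be done
the job is handed in; nothing more can be done
```

I opened the tall box and set its lid down on the grey mat, then handed the job in at about 22 s of the 51 s allowed. I got no verdict back.

- **Turn:** I gripped the tap, which started at about 0.17 rad by camera, and turned it to about 1.5 rad. The lid was still seated in the pictures taken afterwards.
- **Lift and place:** I lifted the lid straight off by the tap and lowered it until it touched the mat. Contact came at the expected height, with about 5 N upward on the tool. Then I released it and backed off.
- **Last checks:** The last pictures show the lid flat and right way up. Its tap is within about 2 pixels of the mat's centre. The low box and the coloured look-alikes have not moved. The gripper is clear, with force readings only at noise level.
- **One disagreement:** The side camera put the mat's centre about 13 mm off in y, with one side of the mat measuring too long. I used the scene camera's value instead, and the last wrist view shows the lid in the middle of the mat.

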